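# Set a turret length gauge by clicks and nudge its slide home

### The job

On the length gauge, turn the black selector knob exactly four clicks clockwise (seen from above) and let go of it. Then pick up the wooden ring clamp and, with its end, gently nudge the gauge's slide by its brass lug toward the blue housing until the slide rests against the stop hidden inside; never touch the slide with the gripper or ram it. Leave the slide against the stop and lay the ring clamp flat on the bench, clear of the gauge, without disturbing the bottle, the jar or the wax block.

Things in the scene. Friction and masses are not known exactly. Their poses are not given: they have to be found in the camera images.
- gauge: The length gauge, fixed to the bench: aluminium base plate 84 (x) x 250 (y) x 12 mm with a blue housing 84 x 106 mm, 52 mm high (above the bench), on its +y part and a slide way on its -y part. Origin: centre of the underside of the base plate; z up; the slide moves along +y toward the housing. Dark side rails of the slide way rise to 30 mm above the bench, at 29 to 39 mm either side of the centre line.
- gauge_axis (a point): Point on the turning axis of the selector knob, on top of the blue housing (52 mm above the bench); in the gauge's frame it is at x 0, y +65 mm. Does not turn with the knob. A lamp hood hangs over the middle of the bench (x over 0.70, y -0.11 to 0.29, from 0.26 m up): carry things past it on the robot's side.
- selector_grip (a point): Grip point of the black selector knob, on its vertical turning axis, 87 mm above the bench (turns with the knob). A disc of 60 mm diameter (top 62.5 mm above the bench) carries an upright grip bar 60 mm long, 16 mm wide, reaching up to 99.5 mm above the bench. x points along the bar to its white-pointer end, y across the bar, z up. Turn it by the bar.
- selector_pointer (a point): Point on the grip bar 26 mm from the turning axis toward the white-pointer end, 87 mm above the bench.
- selector (a joint): Angle of the knob (rad), grows clockwise from above. Spring detents hold it at multiples of pi/6 = 30 degrees (a black dot on the white dial for each), so four clicks are 120 degrees. It starts in one of detents 0 to 3, turning it takes up to about 0.15 Nm, and if let go between two detents snaps into the nearer one.
- slide (a joint): Position of the slide (m), grows toward the blue housing (gauge +y). Starts at 0.003 to 0.035, cannot pass 0.066. Slides stiffly (about 3 N) and stays where it is left. The knob selects which hidden stop screw it meets: the stops differ in depth, lie between 0.04 and 0.06, are rigid and must be felt. Deep in the housing, the slide blocks the knob.
- slide_push (a point): Centre of the flat push face of the brass lug that stands on the slide's end away from the housing; 48 mm above the bench. The face is 50 mm wide and spans 32 to 66 mm above the bench, and looks along gauge -y (push along gauge +y). x, y, z are parallel to the gauge's.
- drift_mid (a point): Centre (half-way up) of the wooden ring clamp, a straight stick 148 mm long (along its y), 26 mm wide (x), 23 mm high (z), lying on the bench, about 0.1 kg. Its broad -y end starts turned roughly to the left (world +y) and is the one to push with; the +y end is a thin wedge. Take it across its width at the middle; its ends lie 74 mm from this point along y.
- bottle_mid (a point): Centre of the white plastic bottle with the red spout, 42 mm in diameter, 126 mm tall, standing behind the gauge; leave it alone.
- jar_mid (a point): Centre of the clear jar with a black lid, 77 mm in diameter, 92 mm tall, standing to the right of the gauge; leave it alone.
- wax_mid (a point): Centre of the green wax block, 30 x 50 x 24 mm, lying on the right near the ring clamp; leave it alone.

How it is judged:
On the way, in this order (a step that is already met when the one before it is completed fails the run):
1. the knob rests four clicks clockwise of where it started, let go (distance of selector_pointer from where it was at the start of the episode between 0.0425 and 0.0475 m and contact force between each of the arm, the fingers and selector below 0.3 N and value of joint selector above 1.894 rad), for 0.3 s.
2. the ring clamp pushes on the slide (contact force between drift and slide above 1 N), for 0.02 s.
3. the slide presses on the hidden stop (contact force between slide and selector above 1 N and ((value of joint selector between 1.8944 and 2.2944 rad and value of joint slide above 0.047 m) or (value of joint selector between 2.41799 and 2.81799 rad and value of joint slide above 0.054 m) or (value of joint selector between 2.94159 and 3.34159 rad and value of joint slide above 0.042 m) or (value of joint selector between 3.46519 and 3.86519 rad and value of joint slide above 0.052 m))), for 0.05 s.
At the end, for the whole second after the job is handed in: The knob rests four clicks (120 degrees, within about 10) clockwise of its start, the slide is within 2 mm of the hidden stop selected there, and the ring clamp lies flat (centre under 20 mm high, tilt under 0.15 rad) and still on the bench, touching neither gauge nor slide (distance of selector_pointer from where it was at the start of the episode between 0.0425 and 0.0475 m and ((value of joint selector between 1.8944 and 2.2944 rad and value of joint slide above 0.047 m) or (value of joint selector between 2.41799 and 2.81799 rad and value of joint slide above 0.054 m) or (value of joint selector between 2.94159 and 3.34159 rad and value of joint slide above 0.042 m) or (value of joint selector between 3.46519 and 3.86519 rad and value of joint slide above 0.052 m)) and height (world z) of drift_mid below 0.02 m and angle between drift_mid's own z axis and vertical below 0.15 rad and linear speed of drift below 0.02 m/s and contact force between drift and gauge below 0.1 N and contact force between drift and slide below 0.1 N).
It fails at once if the gripper or arm touches the slide (more than 2 N) (contact force between any of the arm, the fingers and slide above 2 N).
It fails at once if the slide is rammed with the ring clamp (more than 45 N) (contact force between drift and slide above 45 N).
It fails at once if the bottle, jar or wax block is moved more than 20 mm (distance of any of bottle_mid, jar_mid, wax_mid from where it was at the start of the episode above 0.02 m).
It also fails if it takes over 72 s, if anything falls off the work surface, if the arm or the gripper's body presses on something with over 40 N, if the wrist force passes 120 N, or if a joint passes its speed limit or range.

### The arm

A 6-joint arm with a two-finger parallel gripper is mounted at the origin on a cart in front of the work surface, level with it; the furniture and walls round the work are solid. World frame = base frame: x ahead of the robot, y to its left, z up, the work surface at z = 0. Lengths are in m, angles in rad, forces in N, time in s.
With the tool pointing down it reaches from about 0.325 to 1 m from the base axis. Payload 5.1 kg.
Tool frame: the origin (TCP) lies where the fingers leave the gripper's body, on its centre line; the fingertips stand 73 mm ahead of it and the grasp point (between the pads) lies 54 mm ahead of it (grip_depth is the distance from the TCP to the grasp point, in m); z points along the fingers, y is the line along which they close (so a half turn about z gives the same grasp; the last joint's range is limited). The gripper opens to 85 mm and grips with 20 to 120 N. Pads are 22 mm wide; open, the fingers measure 114 mm over their backs; the gripper's body (76 mm by 85 mm) begins 54 mm behind the grasp point. The pads swing forward as they close: fully open they stand 13 mm farther back than shut.
Start: joints at [-1.346, 0.124, 1.65, -0, 1.367, -0.083], TCP at [0.197, -0.619, 0.304] pointing down, gripper open.
Joint ranges: [-2.61, 2.61], [-1.02, 2.33], [0.03, 2.71], [-1.35, 4.49], [0.32, 2.68], [-2.91, 2.91]. Speed limits (rad/s): [2.57, 2.57, 3.14, 3.14, 3.14, 3.14].

### API

Orientations are given as a unit quaternion [w, x, y, z].
In Python, from bench import * gives the robot as it stands.
- The arm moves only by the tool send_rows, never from a script. Its argument "motion" is a list of rows, each a list of 3 entries, a list of its own where there are three numbers: the shift along the tool's x, y, z scaled (see below), then the turn about the tool's z scaled (see below), then the closure, from 0 (fully open) to 1 (shut). In form: [[[tx, ty, tz], spin, claw], ...]. A call has 1 to 20 rows; each row is the pose to reach, as a shift and turn from the pose commanded when the call began, along the tool's axes at that moment; what a row does not reach only later rows make up. The controller multiplies each number of a shift by 0.25 m and each number of a turn by pi/2 rad. A row lasts 1/8 s, in which the tool goes at most 62.5 mm and 10.7 degrees, less where a joint would pass 70% of its speed; a pose out of reach is approached as far as the arm can. A call with a number of a shift or a turn outside -1 to 1 is refused whole. A call with a gripper value outside its range is refused whole. The fingers move at their own pace and stop on an object; "grip_force" is the grip in N (left out, the last holds). Time passes only in rows, so rows that repeat a pose let the fingers close. It gives the time, the measured TCP pose, the force, the opening and the grip force at its end, in the units of the state.
- observe(): the state, without advancing time (a new reading comes with each control period).
- grab_frame(name): name is "scene" or "top" or "wrist"; returns a dict with "img" (400x640x3 uint8, red, green, blue), "range_z" (400x640 float32, m along the optical axis (not along the pixel's ray), 0 where there is no reading), "K" (3x3 intrinsics, pixels), "rvec" (rotation vector, rad) and "tvec" (3), from world to camera coordinates, as OpenCV has them; the wrist camera has in their place "tool_from_camera" (4x4, takes a point from camera to tool coordinates, whose origin is the TCP and whose axes are the flange's). Camera axes: x right, y down, z forward; pixel columns grow to the right and rows downward; lengths in m; the calibration is good to about 2 mm. A picture is of the moment at which its call begins: read the wrist's pose just before it.
- finish_job(): hands the job in; it is judged then, once.
Trained networks look in a picture, given as the dict that the camera call returned (one of the last four; its "shot" number tells which), for a name from the list of things; names that differ only in an ending like _2 or _b are one class to them, and where a whole thing is asked for, a point or a joint stands for the part that bears it (a point fixed in the world has none). Each returns a list of dicts, best first, with "score" (0 to 1); they miss things now and then, are a little off and sometimes report something else, mostly with a low value. They report only what shows in the picture. A call takes as long as a camera call.
- search_frame(picture, target): "uv" ([column, row] in pixels, amid what is visible of it).
- trace(picture, target): "region" (400x640 bool, what is visible of it) and "uv" ([column, row] in pixels, amid what is visible of it).
The state is a dict: "time": time; "qpos": joint angles; "qvel": joint speeds; "tau": joint torques, N m; "tcp_pos": TCP position; "tcp_rot": TCP orientation; "ft_force": force on the tool from outside, world axes, zero at the start; "wrist_torque": the same for the moment, N m; "finger_gap": opening from 0.0 (shut) to 1.0 (fully open); "finger_force": force on a finger pad.
Only numpy, scipy, OpenCV 4.12 (cv2) and the standard library are available. Lean on these libraries where they do the work, as an engineer would, in place of code of your own. Each camera call takes 0.05 s, during which the arm holds its last target. There are 200 camera calls.

## Working session

There is one attempt and no reset: what is moved stays moved. The work goes in short steps, Python scripts to look and compute and a tool call to move; the robot and the scene stay as the last step left them, time stands still between calls to the robot, and variables do not carry over. Pictures are saved under pics/ and viewed, at most 10 in all, crops included, and the job is handed in when it is done.

Besides the shell and the picture viewer there is one more tool, called after "Request:" as name(argument=value, ...) on one line, values as JSON. send_rows: Moves the arm, as the interface text tells. Shifts and turns lie within -1 to 1; 1 stands for 0.25 m of shift or pi/2 rad of turn. Its arguments: {"type":"object","properties":{"motion":{"type":"array","items":{"type":"array"}},"grip_force":{"type":"number"}},"required":["motion"]}

```bash
mkdir -p pics
cat > h.py <<'E'
from bench import *
import numpy as np, cv2
from scipy.spatial.transform import Rotation as R
def w2c(p):
    return cv2.Rodrigues(np.array(p['rvec'],float))[0], np.array(p['tvec'],float).ravel()
def pose(st):
    q=st['tcp_rot']; T=np.eye(4); T[:3,:3]=R.from_quat([q[1],q[2],q[3],q[0]]).as_matrix(); T[:3,3]=st['tcp_pos']; return T
def cloud(p,st=None):
    z=p['range_z']; v,u=np.mgrid[:400,:640]; K=np.array(p['K'])
    c=np.stack([(u-K[0,2])/K[0,0]*z,(v-K[1,2])/K[1,1]*z,z],-1)
    if 'rvec' in p:
        Rm,t=w2c(p); return (c-t)@Rm
    T=pose(st)@np.array(p['tool_from_camera']); return c@T[:3,:3].T+T[:3,3]
def save(p,n): cv2.imwrite('pics/'+n,p['img'][:,:,::-1])
E
python3 - <<'E'
from h import *
np.set_printoptions(precision=4,suppress=True)
print(observe())
for cam in ['scene','top']:
    p=grab_frame(cam); save(p,cam+'0.png'); C=cloud(p)
    for n in ['gauge','selector_grip','slide_push','drift_mid','bottle_mid','jar_mid','wax_mid']:
        for d in trace(p,n)[:1]:
            m=d['region']&(p['range_z']>0); P=C[m]
            if len(P)<5: print(cam,n,'few');continue
            rect=cv2.minAreaRect(P[:,:2].astype(np.float32)*1000)
            print(cam,n,round(d['score'],2),np.round(d['uv']),m.sum(),np.median(P,0),'z',np.percentile(P[:,2],[2,98]),np.round(rect[0]),np.round(rect[1]),round(rect[2],1))
E
```

```text
{'time': 0.0, 'qpos': array([-1.3456,  0.1245,  1.6517, -0.    ,  1.3675, -0.0826]), 'qvel': array([ 0.0003, -0.0018,  0.    ,  0.0005,  0.0003, -0.0005]), 'tau': array([ -0.0003, -42.3606, -36.5457,  -0.0001,   0.0068,  -0.    ]), 'tcp_pos': array([ 0.1968, -0.619 ,  0.3026]), 'tcp_rot': array([-0.0011,  0.9882,  0.1533, -0.0001]), 'ft_force': array([-0.526 ,  0.6097,  0.5053]), 'wrist_torque': array([-0.0246, -0.0121, -0.0041]), 'finger_force': 0.0, 'finger_gap': 0.9988957481775561}
scene gauge 0.69 [273. 172.] 1623 [0.5623 0.2886 0.0336] z [0.0063 0.0982] [570. 294.] [271.  84.] 83.9
scene selector_grip 0.68 [269. 151.] 249 [0.5763 0.3415 0.0758] z [0.0583 0.1012] [574. 348.] [54. 55.] 67.7
scene slide_push 0.58 [279. 182.] 313 [0.562  0.202  0.0346] z [0.0157 0.0676] [569. 240.] [91. 61.] 84.2
scene drift_mid 0.89 [344. 324.] 659 [ 0.4965 -0.294   0.0204] z [-0.0026  0.0243] [ 516. -224.] [280.  70.] 73.5
scene bottle_mid 0.67 [296. 142.] 260 [0.6765 0.3592 0.0519] z [0.0052 0.0959] [678. 365.] [32. 40.] 52.0
scene jar_mid 0.62 [339. 217.] 904 [ 0.6241 -0.0366  0.0796] z [0.0075 
[... 182 characters left out ...]
71 0.2901 0.0338] z [-0.0005  0.0995] [569. 295.] [262.  91.] 83.5
top selector_grip 0.92 [225. 208.] 362 [0.5762 0.3484 0.0665] z [0.0579 0.1019] [576. 354.] [57. 59.] 0.0
top slide_push 0.77 [270. 214.] 428 [0.5645 0.2327 0.0327] z [0.0102 0.0678] [564. 244.] [88. 54.] 85.0
top drift_mid 0.76 [438. 244.] 411 [ 0.4956 -0.2803  0.0197] z [-0.227   0.0253] [ 486. -288.] [ 47. 144.] 6.9
top bottle_mid 0.79 [221. 173.] 250 [0.6772 0.3657 0.0686] z [0.0069 0.1107] [679. 372.] [36. 41.] 74.2
top jar_mid 0.64 [348. 189.] 611 [ 0.6297 -0.0113  0.0909] z [0.002  0.0958] [630. -13.] [74. 74.] 0.2
top wax_mid 0.65 [467. 201.] 194 [ 0.6168 -0.3503  0.0224] z [0.0029 0.0271] [ 618. -353.] [29. 47.] 47.6
```

Run:
```python
from h import *
a=cv2.imread('pics/top0.png')[120:320,160:500]
cv2.imwrite('pics/top0c.png',cv2.resize(a,None,fx=2.3,fy=2.3,interpolation=cv2.INTER_CUBIC))
T=np.array(grab_frame('wrist')['tool_from_camera']); print(np.round(T,3)); print(np.round(pose(observe()),3))
```

```text
[[-0.    -0.96  -0.28   0.071]
 [ 1.     0.    -0.     0.001]
 [ 0.    -0.28   0.96  -0.07 ]
 [ 0.     0.     0.     1.   ]]
[[ 0.953  0.303  0.     0.197]
 [ 0.303 -0.953 -0.    -0.619]
 [-0.     0.    -1.     0.304]
 [ 0.     0.     0.     1.   ]]
```

View pics/top0c.png

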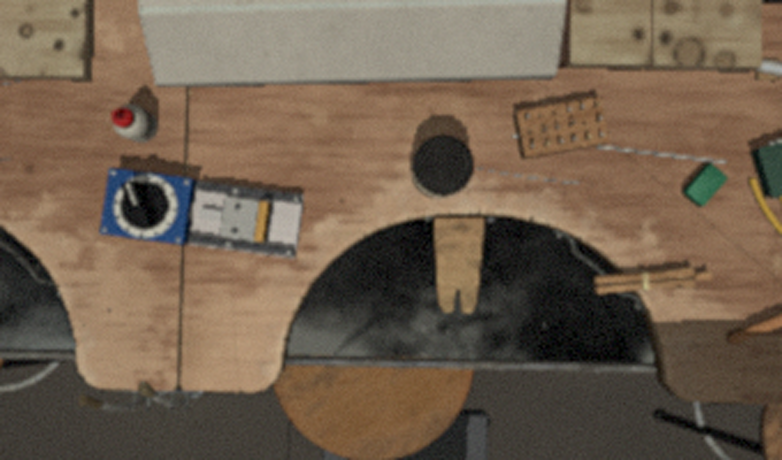

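Request:
send_rows(motion=[[[0.624,-0.492,0],0,0],[[0.624,-0.492,0],0,0],[[0.624,-0.492,0],0,0],[[0.624,-0.492,0],0,0],[[0.624,-0.492,0],0,0]])

```text
time: 1.48
tcp_pos: [0.3087, -0.4548, 0.3043]
tcp_rot: [0.001, 0.988, 0.154, -0.0]
ft_force: [-0.3, 0.8, 0.5]
finger_gap: 0.999
finger_force: 0.0
```

Request:
send_rows(motion=[[[0.624,-0.492,0],0,0],[[0.624,-0.492,0],0,0],[[0.624,-0.492,0],0,0],[[0.624,-0.492,0],0,0],[[0.624,-0.492,0],0,0],[[0.624,-0.492,0],0,0]])

```text
time: 2.22
tcp_pos: [0.419, -0.2921, 0.3039]
tcp_rot: [0.0, 0.988, 0.152, -0.0]
ft_force: [-0.8, -0.2, -0.3]
finger_gap: 1.002
finger_force: 0.0
```

```bash
cat > look.py <<'E'
from h import *
import sys
np.set_printoptions(precision=4,suppress=True)
st=observe(); p=grab_frame('wrist'); save(p,sys.argv[1]); C=cloud(p,st)
print(st['time'],st['tcp_pos'],'yaw',np.degrees(np.arctan2(*pose(st)[:2,0][::-1])),'q',st['qpos'],'f',st['ft_force'])
for n in sys.argv[2:]:
    for d in trace(p,n)[:1]:
        m=d['region']&(p['range_z']>0); P=C[m]
        m2=cv2.erode(d['region'].astype(np.uint8),np.ones((3,3)))>0
        P=C[m2&(p['range_z']>0)]
        zt=np.percentile(P[:,2],98); Q=P[P[:,2]>zt-0.008]
        for nm,S in (('all',P),('top',Q)):
            r=cv2.minAreaRect(S[:,:2].astype(np.float32)*1000)
            print(n,nm,round(d['score'],2),np.round(d['uv']),len(S),'z',np.percentile(S[:,2],[2,50,98]),'rect',np.round(r[0],1),np.round(r[1],1),round(r[2],1))
np.save('C.npy',C); np.save('I.npy',p['img'])
E
python3 look.py w1.png drift_mid wax_mid
```

```text
2.225 [ 0.419  -0.2921  0.3039] yaw 17.504124882396514 q [-0.7137 -0.1893  1.9557 -0.0006  1.3753  0.5517] f [-0.818  -0.2165 -0.3442]
drift_mid all 0.79 [340.  97.] 3013 z [-0.0016  0.0221  0.0241] rect [ 496.9 -275.9] [ 24.6 177.7] 4.9
drift_mid top 0.79 [340.  97.] 2813 z [0.0179 0.0222 0.0241] rect [ 498.3 -291.6] [ 24.6 146.1] 4.9
wax_mid all 0.91 [438.   1.] 256 z [0.0072 0.0234 0.0257] rect [ 598.7 -351.4] [11.  21.6] 6.3
wax_mid top 0.91 [438.   1.] 180 z [0.0182 0.0239 0.0258] rect [ 598.5 -353. ] [ 9.4 19.9] 13.7
```

View pics/w1.png

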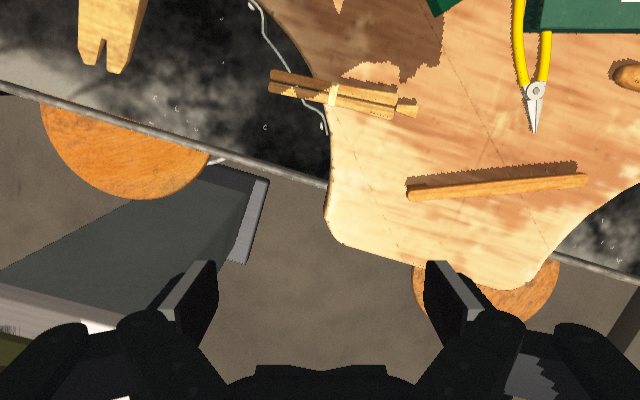

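Request:
send_rows(motion=[[[0.37,-0.89,0],0,0],[[0.37,-0.89,0],0,0],[[0.37,-0.89,0],0,0],[[0.37,-0.89,0],0,0],[[0.37,-0.89,0],0,0]])

```text
time: 3.0
tcp_pos: [0.4404, -0.0483, 0.3041]
tcp_rot: [-0.0, 0.988, 0.156, 0.0]
ft_force: [-0.2, -0.1, 0.0]
finger_gap: 0.997
finger_force: 0.0
```

Request:
send_rows(motion=[[[0.37,-0.89,0],-1,0],[[0.37,-0.89,0],-1,0],[[0.37,-0.89,0],-1,0],[[0.37,-0.89,0],-1,0],[[0.37,-0.89,0],-1,0],[[0.37,-0.89,0],-1,0],[[0.37,-0.89,0],-1,0],[[0.37,-0.89,0],-1,0],[[0.37,-0.89,0],-1,0],[[0.37,-0.89,0],-1,0]])

```text
time: 4.25
tcp_pos: [0.4619, 0.1883, 0.3039]
tcp_rot: [0.0, 0.592, 0.806, -0.0]
ft_force: [0.3, 0.9, -0.4]
finger_gap: 1.001
finger_force: 0.0
```

Request:
send_rows(motion=[[[0.51,0.655,0],-1,0],[[0.51,0.655,0],-1,0],[[0.51,0.655,0],-1,0],[[0.51,0.655,0],-1,0],[[0.51,0.655,0],-1,0],[[0.51,0.655,0],-1,0],[[0.51,0.655,0],-1,0],[[0.51,0.655,0],-1,0],[[0.51,0.655,0],-1,0],[[0.51,0.655,0],-1,0]])

```text
time: 5.5
tcp_pos: [0.5793, 0.3599, 0.3036]
tcp_rot: [-0.0, -0.152, 0.988, -0.0]
ft_force: [-0.8, 0.2, -0.5]
finger_gap: 1.003
finger_force: 0.0
```

```bash
python3 look.py w2.png selector_grip slide_push gauge bottle_mid
```

```text
5.5 [0.5793 0.3599 0.3036] yaw -162.54244733799888 q [ 0.4772  0.1929  1.5733 -0.0002  1.3757 -1.3982] f [-0.752   0.2471 -0.4843]
selector_grip all 0.71 [316. 176.] 3152 z [0.0616 0.0638 0.101 ] rect [577.  351.2] [54.9 56. ] 63.4
selector_grip top 0.71 [316. 176.] 1351 z [0.0966 0.0997 0.1013] rect [576.7 351.1] [58.5 16.1] 23.8
slide_push all 0.69 [196. 118.] 4736 z [0.0284 0.0332 0.0675] rect [564.8 244.4] [88.6 50.3] 83.5
slide_push top 0.69 [196. 118.] 896 z [0.0602 0.0664 0.0681] rect [560.6 206.5] [11.4 48.8] 82.5
gauge all 0.92 [257. 142.] 21176 z [0.0114 0.0511 0.1   ] rect [569.8 285.8] [245.7  83.3] 83.6
gauge top 0.92 [257. 142.] 1395 z [0.0965 0.0996 0.1013] rect [577.4 351.4] [60.  16.1] 23.8
bottle_mid all 0.55 [300. 276.] 2185 z [0.0135 0.0701 0.1144] rect [677.4 371.6] [32.2 38.6] 15.1
bottle_mid top 0.55 [300. 276.] 85 z [0.1066 0.1147 0.1262] rect [683.6 373.7] [3.7 5.7] 27.5
```

View pics/w2.png

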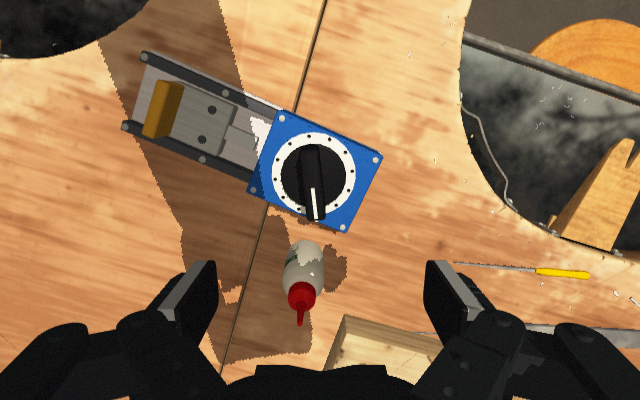

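Request:
send_rows(motion=[[[0.019,-0.03,0.1],-0.07,0],[[0.019,-0.03,0.25],-0.07,0],[[0.019,-0.03,0.4],-0.07,0],[[0.019,-0.03,0.5],-0.07,0],[[0.019,-0.03,0.58],-0.07,0],[[0.019,-0.03,0.65],-0.07,0],[[0.019,-0.03,0.65],-0.07,0]])

```text
time: 6.62
tcp_pos: [0.5757, 0.3518, 0.1398]
tcp_rot: [-0.001, -0.207, 0.978, -0.0]
ft_force: [-0.3, 0.1, -0.1]
finger_gap: 1.0
finger_force: 0.0
```

Request:
send_rows(motion=[[[0,0,0],0,1],[[0,0,0],0,1],[[0,0,0],0,1],[[0,0,0],0,1],[[0,0,0],0,1],[[0,0,0],0,1],[[0,0,0],0,1],[[0,0,0],0,1]], grip_force=50)

```text
time: 7.62
tcp_pos: [0.5768, 0.352, 0.1422]
tcp_rot: [0.0, -0.207, 0.978, -0.0]
ft_force: [-0.1, -3.2, 6.3]
finger_gap: 0.177
finger_force: 50.3
```

Request:
send_rows(motion=[[[0,0,0],0.06,1],[[0,0,0],0.12,1],[[0,0,0],0.18,1],[[0,0,0],0.24,1],[[0,0,0],0.3,1],[[0,0,0],0.36,1],[[0,0,0],0.42,1],[[0,0,0],0.48,1],[[0,0,0],0.54,1],[[0,0,0],0.6,1],[[0,0,0],0.667,1],[[0,0,0],0.667,1]])

```text
time: 9.12
tcp_pos: [0.5768, 0.3523, 0.1421]
tcp_rot: [0.001, 0.31, 0.951, 0.0]
ft_force: [0.4, -2.4, 4.9]
finger_gap: 0.18
finger_force: 50.3
```

Request:
send_rows(motion=[[[0,0,0],0.06,1],[[0,0,0],0.12,1],[[0,0,0],0.18,1],[[0,0,0],0.24,1],[[0,0,0],0.3,1],[[0,0,0],0.36,1],[[0,0,0],0.42,1],[[0,0,0],0.48,1],[[0,0,0],0.54,1],[[0,0,0],0.6,1],[[0,0,0],0.667,1],[[0,0,0],0.667,1],[[0,0,0],0.667,1]])

```text
time: 10.75
tcp_pos: [0.5771, 0.3523, 0.1422]
tcp_rot: [0.0, 0.743, 0.669, 0.001]
ft_force: [1.5, -1.0, 5.1]
finger_gap: 0.183
finger_force: 50.3
```

Request:
send_rows(motion=[[[0,0,0],0,0],[[0,0,0],0,0],[[0,0,0],0,0],[[0,0,0],0,0],[[0,0,0],0,0],[[0,0,0],0,0],[[0,0,-0.1],0,0],[[0,0,-0.3],0,0],[[0,0,-0.5],0,0],[[0,0,-0.65],0,0],[[0,0,-0.65],0,0]])

```text
time: 12.12
tcp_pos: [0.5778, 0.3529, 0.3094]
tcp_rot: [0.001, 0.744, 0.668, 0.004]
ft_force: [0.1, -1.0, 0.2]
finger_gap: 1.001
finger_force: 0.0
```

```bash
python3 look.py w3.png selector_grip slide_push gauge bottle_mid
```

```text
12.125 [0.5778 0.3529 0.3094] yaw 83.88177443000775 q [0.4691 0.175  1.584  0.     1.3736 0.5759] f [ 0.1167 -0.9929  0.1584]
selector_grip all 0.97 [318. 181.] 3161 z [0.0615 0.0636 0.101 ] rect [577.1 352.2] [56.6 56.7] 39.8
selector_grip top 0.97 [318. 181.] 1271 z [0.0972 0.0996 0.1012] rect [577.5 351.8] [59.3 15.3] 83.4
slide_push all 0.75 [319. 288.] 3342 z [0.0242 0.0333 0.0673] rect [565.4 244.5] [87.6 49.4] 84.0
slide_push top 0.75 [319. 288.] 566 z [0.0598 0.0662 0.068 ] rect [561.1 206.5] [11.3 48.6] 83.4
gauge all 0.71 [319. 212.] 16379 z [0.0117 0.0522 0.1002] rect [569.4 281.7] [256.9  83.3] 83.9
gauge top 0.71 [319. 212.] 1315 z [0.097  0.0996 0.1012] rect [577.2 351. ] [60.8 15.4] 84.0
bottle_mid all 0.63 [422. 147.] 2247 z [0.014  0.0734 0.1177] rect [678.7 375.3] [39.  33.5] 67.4
bottle_mid top 0.63 [422. 147.] 86 z [0.1099 0.1178 0.1266] rect [684.3 374. ] [4.9 5.2] 24.4
```

View pics/w3.png

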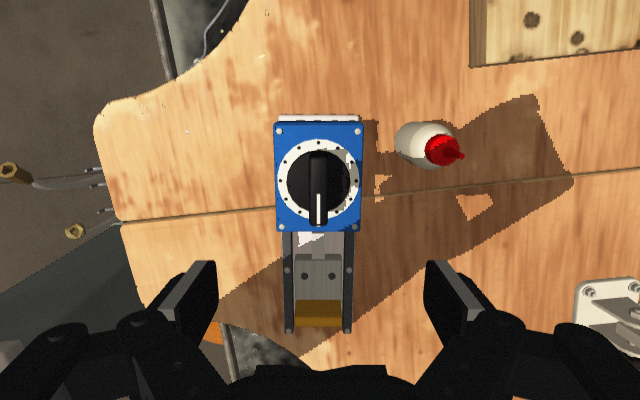

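Request:
send_rows(motion=[[[-0.865,-0.015,0],0,0],[[-0.865,-0.015,0],0,0],[[-0.865,-0.015,0],0,0],[[-0.865,-0.015,0],0,0],[[-0.865,-0.015,0],0,0]])

```text
time: 13.0
tcp_pos: [0.549, 0.1358, 0.3024]
tcp_rot: [-0.001, 0.745, 0.667, -0.001]
ft_force: [0.2, 0.4, -0.1]
finger_gap: 0.998
finger_force: 0.0
```

Request:
send_rows(motion=[[[-0.865,-0.015,0],0,0],[[-0.865,-0.015,0],0,0],[[-0.865,-0.015,0],0,0],[[-0.865,-0.015,0],0,0],[[-0.865,-0.015,0],0,0]])

```text
time: 13.62
tcp_pos: [0.5228, -0.0778, 0.303]
tcp_rot: [-0.001, 0.745, 0.667, -0.0]
ft_force: [-0.1, -0.5, -0.8]
finger_gap: 1.002
finger_force: 0.0
```

Request:
send_rows(motion=[[[-0.865,-0.015,0],-0.122,0],[[-0.865,-0.015,0],-0.122,0],[[-0.865,-0.015,0],-0.122,0],[[-0.865,-0.015,0],-0.122,0],[[-0.865,-0.015,0],-0.122,0],[[-0.865,-0.015,0],-0.122,0]])

```text
time: 14.38
tcp_pos: [0.4967, -0.2901, 0.3033]
tcp_rot: [-0.001, 0.676, 0.737, 0.0]
ft_force: [0.2, -0.1, 0.4]
finger_gap: 0.997
finger_force: 0.0
```

```bash
python3 look.py w4.png drift_mid
```

```text
14.375 [ 0.4967 -0.2901  0.3033] yaw 94.95197535721361 q [-0.6222 -0.0396  1.82    0.0008  1.3625 -0.7088] f [ 0.2195 -0.11    0.3969]
drift_mid all 0.68 [320. 166.] 2587 z [-0.2246  0.0221  0.024 ] rect [ 498.7 -291.6] [ 24.  146.1] 5.0
drift_mid top 0.68 [320. 166.] 2389 z [0.018  0.0222 0.024 ] rect [ 498.4 -291.7] [ 23.4 146.1] 5.0
```

Request:
send_rows(motion=[[[-0.007,0.007,0.25],0,0],[[-0.007,0.007,0.5],0,0],[[-0.007,0.007,0.7],0,0],[[-0.007,0.007,0.8],0,0],[[-0.007,0.007,0.86],0,0],[[-0.007,0.007,0.905],0,0],[[-0.007,0.007,0.905],0,0],[[-0.007,0.007,0.905],0,0]])

```text
time: 15.48
tcp_pos: [0.4986, -0.2937, 0.079]
tcp_rot: [0.001, 0.676, 0.736, 0.0]
ft_force: [-0.1, -1.1, 0.2]
finger_gap: 1.0
finger_force: 0.0
```

Request:
send_rows(motion=[[[0,0,0],0,1],[[0,0,0],0,1],[[0,0,0],0,1],[[0,0,0],0,1],[[0,0,0],0,1],[[0,0,0],0,1],[[0,0,0],0,1],[[0,0,0],0,1]], grip_force=60)

```text
time: 16.48
tcp_pos: [0.4982, -0.2935, 0.0782]
tcp_rot: [0.0, 0.677, 0.736, 0.0]
ft_force: [-0.0, -0.5, 5.5]
finger_gap: 0.289
finger_force: 60.0
```

Request:
send_rows(motion=[[[0,0,-0.05],0,1],[[0,0,-0.15],0,1],[[0,0,-0.3],0,1],[[0,0,-0.45],0,1],[[0,0,-0.45],0,1]])

```text
time: 17.1
tcp_pos: [0.4992, -0.2942, 0.1939]
tcp_rot: [0.003, 0.676, 0.736, 0.0]
ft_force: [-0.2, -0.8, -1.5]
finger_gap: 0.29
finger_force: 59.4
```

```bash
python3 look.py w5.png drift_mid
```

```text
17.1 [ 0.4992 -0.2942  0.1939] yaw 94.8593313133684 q [-0.6252  0.0607  1.9103  0.0001  1.1639 -0.71  ] f [-0.19   -0.808  -1.4668]
drift_mid all 0.56 [319. 226.] 13525 z [0.1363 0.1379 0.1393] rect [ 498.6 -283.1] [ 24.1 127.8] 5.5
drift_mid top 0.56 [319. 226.] 13441 z [0.1364 0.1379 0.1393] rect [ 498.1 -278.3] [ 24.1 118.2] 5.5
```

View pics/w5.png

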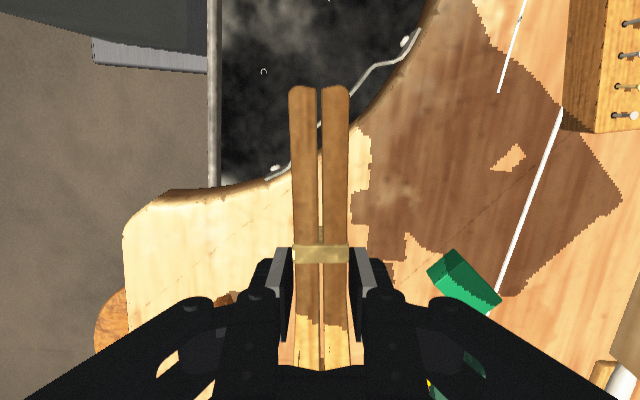

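Request:
send_rows(motion=[[[0.15,0.03,0],0,1],[[0.31,0.07,0],0,1],[[0.47,0.1,0],0,1],[[0.63,0.14,0],0,1],[[0.79,0.17,0],0,1],[[0.79,0.17,0],0,1]])

```text
time: 17.95
tcp_pos: [0.5221, -0.0904, 0.1874]
tcp_rot: [-0.002, 0.675, 0.738, -0.001]
ft_force: [0.0, 0.1, -1.1]
finger_gap: 0.291
finger_force: 59.3
```

Request:
send_rows(motion=[[[0.15,0.03,0],0.03,1],[[0.31,0.07,0],0.06,1],[[0.47,0.1,0],0.09,1],[[0.63,0.14,0],0.12,1],[[0.79,0.17,0],0.124,1],[[0.79,0.17,0],0.124,1],[[0.79,0.17,0],0.124,1]])

```text
time: 18.82
tcp_pos: [0.5486, 0.1065, 0.1888]
tcp_rot: [-0.001, 0.745, 0.667, -0.001]
ft_force: [-0.3, -0.6, -1.4]
finger_gap: 0.293
finger_force: 59.4
```

```bash
python3 look.py w6.png drift_mid slide_push gauge
```

```text
18.825 [0.5486 0.1065 0.1888] yaw 83.67810429604843 q [ 0.096   0.0258  1.956  -0.0007  1.1624  0.2066] f [-0.313  -0.6079 -1.4026]
drift_mid all 0.84 [318. 224.] 13808 z [0.131  0.1328 0.1343] rect [550.4 117.7] [127.4  24.1] 83.6
drift_mid top 0.84 [318. 224.] 13671 z [0.1312 0.1328 0.1343] rect [550.9 121.9] [118.8  24.1] 83.6
slide_push all 0.9 [324.  32.] 5575 z [0.0306 0.0426 0.0678] rect [562.  215.5] [33.3 51. ] 83.4
slide_push top 0.9 [324.  32.] 2508 z [0.061  0.0666 0.0681] rect [561.  204.9] [12.  48.5] 83.8
gauge all 0.65 [325.  52.] 12922 z [0.0113 0.0308 0.0676] rect [560.5 200. ] [73.8 76.6] 83.7
gauge top 0.65 [325.  52.] 2594 z [0.0607 0.0666 0.0681] rect [560.9 204.9] [12.  49.7] 83.8
```

Request:
send_rows(motion=[[[0,0,0.1],0,1],[[0,0,0.2],0,1],[[0,0,0.285],0,1],[[0,0,0.285],0,1],[[0.02,0.002,0.285],0,1],[[0.045,0.003,0.285],0,1],[[0.055,0.003,0.285],0,1],[[0.055,0.003,0.285],0,1]])

```text
time: 20.02
tcp_pos: [0.5516, 0.1215, 0.1194]
tcp_rot: [0.0, 0.745, 0.667, 0.0]
ft_force: [-0.0, 0.3, -0.4]
finger_gap: 0.294
finger_force: 59.3
```

Request:
send_rows(motion=[[[0.006,0,0],0,1],[[0.012,0,0],0,1],[[0.018,0,0],0,1],[[0.024,0,0],0,1],[[0.03,0,0],0,1],[[0.036,0,0],0,1]])

```text
time: 20.78
tcp_pos: [0.5523, 0.13, 0.1189]
tcp_rot: [-0.0, 0.745, 0.667, -0.0]
ft_force: [-0.9, -2.9, -1.5]
finger_gap: 0.293
finger_force: 59.4
```

Request:
send_rows(motion=[[[0.005,0,0],0,1],[[0.01,0,0],0,1],[[0.015,0,0],0,1],[[0.02,0,0],0,1],[[0.025,0,0],0,1],[[0.03,0,0],0,1]])

```text
time: 21.52
tcp_pos: [0.5532, 0.1376, 0.1189]
tcp_rot: [-0.0, 0.745, 0.667, -0.0]
ft_force: [0.6, -2.6, -1.5]
finger_gap: 0.289
finger_force: 59.4
```

Request:
send_rows(motion=[[[0.005,0,0],0,1],[[0.01,0,0],0,1],[[0.015,0,0],0,1],[[0.02,0,0],0,1],[[0.025,0,0],0,1],[[0.03,0,0],0,1]])

```text
time: 22.28
tcp_pos: [0.554, 0.145, 0.1189]
tcp_rot: [-0.0, 0.745, 0.667, -0.0]
ft_force: [-0.0, -2.9, -0.9]
finger_gap: 0.291
finger_force: 59.4
```

Request:
send_rows(motion=[[[0.005,0,0],0,1],[[0.01,0,0],0,1],[[0.015,0,0],0,1],[[0.02,0,0],0,1]])

```text
time: 22.78
tcp_pos: [0.5543, 0.1474, 0.1189]
tcp_rot: [0.002, 0.745, 0.668, -0.003]
ft_force: [-2.6, -17.1, 2.8]
finger_gap: 0.292
finger_force: 59.8
```

Request:
send_rows(motion=[[[0.002,0,0],0,1],[[0.002,0,0],0,1],[[0.002,0,0],0,1]])

```text
time: 23.15
tcp_pos: [0.5544, 0.1474, 0.1189]
tcp_rot: [0.002, 0.745, 0.667, -0.003]
ft_force: [-2.9, -15.5, 2.6]
finger_gap: 0.287
finger_force: 59.8
```

Request:
send_rows(motion=[[[-0.02,0,0],0,1],[[-0.06,0,0],0,1],[[-0.12,0,0],0,1],[[-0.2,0,-0.1],0,1],[[-0.3,0,-0.25],0,1],[[-0.3,0,-0.3],0,1],[[-0.3,0,-0.3],0,1]])

```text
time: 24.02
tcp_pos: [0.5469, 0.076, 0.1948]
tcp_rot: [0.001, 0.745, 0.667, 0.001]
ft_force: [0.2, 0.5, -1.5]
finger_gap: 0.291
finger_force: 59.4
```

```bash
python3 look.py w7.png drift_mid slide_push
python3 - <<'E'
from h import *
p=grab_frame('top'); C=cloud(p); save(p,'top1.png')
for n in ['selector_grip','slide_push','jar_mid']:
    d=trace(p,n)[0]; P=C[d['region']&(p['range_z']>0)]; zt=np.percentile(P[:,2],98); Q=P[P[:,2]>zt-.008]
    print(n,d['score'],cv2.minAreaRect(Q[:,:2].astype(np.float32)*1000))
a=p['img'][120:320,160:500,::-1]
cv2.imwrite('pics/top1c.png',cv2.resize(a,None,fx=2.3,fy=2.3,interpolation=cv2.INTER_CUBIC))
E
```

```text
24.025 [0.5469 0.076  0.1948] yaw 83.66768179598411 q [0.0406 0.0019 1.969  0.0007 1.1683 0.1509] f [ 0.2261  0.4839 -1.5206]
drift_mid all 0.59 [316. 223.] 13532 z [0.1374 0.1389 0.1403] rect [547.9  87.6] [127.1  24. ] 84.9
drift_mid top 0.59 [316. 223.] 13446 z [0.1375 0.1389 0.1403] rect [548.2  91.6] [119.2  24. ] 84.9
selector_grip 0.74 ((575.5193481445312, 352.8496398925781), (58.903778076171875, 15.57576847076416), 83.13768005371094)
slide_push 0.63 ((561.7567138671875, 229.2520294189453), (12.686290740966797, 46.92575454711914), 83.6835708618164)
jar_mid 0.78 ((626.0020141601562, -14.4949951171875), (71.16883850097656, 81.74348449707031), 85.48609161376953)
```

View pics/w7.png

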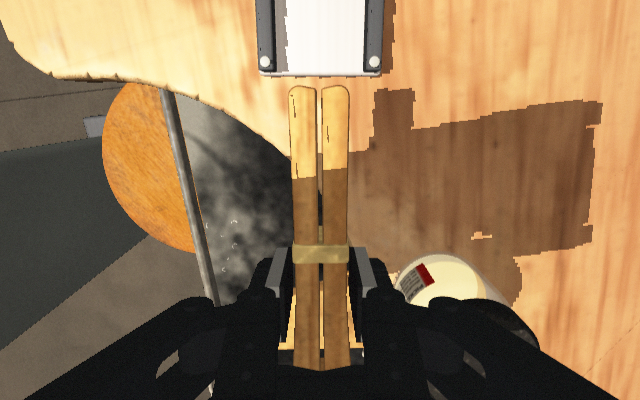

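Request:
send_rows(motion=[[[-0.16,0,0],0,1],[[-0.32,0,0],0,1],[[-0.49,0,0],0,1],[[-0.65,0,0],0,1],[[-0.82,0,0],0,1],[[-0.82,0,0],0,1]])

```text
time: 25.12
tcp_pos: [0.5236, -0.1299, 0.1936]
tcp_rot: [-0.0, 0.746, 0.666, -0.0]
ft_force: [-0.4, 0.1, -1.1]
finger_gap: 0.294
finger_force: 59.4
```

Run:
```python
from h import *
p=grab_frame('top'); C=cloud(p)[p['range_z']>0]
for y in np.arange(-.2,-.46,-.02):
    print(round(y,2),[ (lambda s: f"{np.median(s)*1000:.0f}" if len(s) else '-')(C[(abs(C[:,0]-x)<.008)&(abs(C[:,1]-y)<.01)][:,2]) for x in np.arange(.42,.6,.016)])
d=trace(p,'slide_push')[0]; print(d['score'])
```

```text
-0.2 ['-226', '-', '-', '-', '-', '-', '-', '421', '411', '-', '-2', '-0']
-0.22 ['-226', '-227', '-229', '-', '-', '-', '-', '-', '-', '-1', '-1', '-0']
-0.24 ['-228', '-228', '-', '-', '-', '-', '-', '-', '-', '-1', '-1', '-1']
-0.26 ['-227', '-225', '-', '-', '-', '-', '-', '-', '-5', '-1', '-0', '-1']
-0.28 ['-227', '-', '-', '-', '-', '-', '-', '-', '-1', '-1', '-0', '-0']
-0.3 ['-2', '0', '-1', '-', '-', '-', '-', '-', '-0', '-1', '0', '-1']
-0.32 ['-1', '-0', '-0', '-1', '-1', '-0', '-0', '-1', '-1', '-1', '-0', '-1']
-0.34 ['-1', '-1', '-1', '-1', '-2', '-0', '-1', '-1', '-1', '-1', '-1', '2']
-0.36 ['-0', '-1', '-1', '-1', '-0', '-1', '-1', '-1', '-1', '-1', '-1', '1']
-0.38 ['-1', '-0', '-1', '-1', '-1', '-1', '-2', '0', '-0', '-1', '-0', '-1']
-0.4 ['21', '4', '-1', '-1', '-0', '-1', '-1', '-1', '-1', '-1', '-2', '-1']
-0.42 ['-1', '23', '-1', '-1', '-1', '-2', '-1', '-1', '-1', '-1', '-1', '0']
-0.44 ['-1', '22', '4', '-1', '-1', '-0', '-1', '-1', '-1', '-0', '3', '5']
0.72
```

Request:
send_rows(motion=[[[-0.18,0.006,0],-0.03,1],[[-0.36,0.012,0],-0.06,1],[[-0.54,0.018,0],-0.09,1],[[-0.72,0.024,0],-0.124,1],[[-0.903,0.028,0],-0.124,1],[[-0.903,0.028,0],-0.124,1],[[-0.903,0.028,0],-0.124,1]])

```text
time: 26.1
tcp_pos: [0.5064, -0.3517, 0.1934]
tcp_rot: [-0.001, 0.676, 0.737, 0.0]
ft_force: [-0.2, 0.4, -1.7]
finger_gap: 0.29
finger_force: 59.3
```

Request:
send_rows(motion=[[[0,0,0.12],0,1],[[0,0,0.24],0,1],[[0,0,0.34],0,1],[[0,0,0.4],0,1],[[0,0,0.43],0,1],[[0,0,0.44],0,1],[[0,0,0.44],0,1]])

```text
time: 26.98
tcp_pos: [0.5065, -0.3533, 0.0848]
tcp_rot: [0.001, 0.676, 0.736, 0.0]
ft_force: [-0.1, -0.1, -1.6]
finger_gap: 0.295
finger_force: 59.3
```

Lower about 6 mm more until contact, then release.

Request:
send_rows(motion=[[[0,0,0.008],0,1],[[0,0,0.016],0,1],[[0,0,0.022],0,1],[[0,0,0.024],0,1],[[0,0,0.024],0,1]])

```text
time: 27.6
tcp_pos: [0.5061, -0.3531, 0.0782]
tcp_rot: [0.0, 0.677, 0.736, -0.0]
ft_force: [0.2, 0.7, 1.2]
finger_gap: 0.293
finger_force: 59.7
```

Request:
send_rows(motion=[[[0,0,0],0,0.5],[[0,0,0],0,0],[[0,0,0],0,0],[[0,0,0],0,0],[[0,0,0],0,0],[[0,0,0],0,0],[[0,0,0],0,0],[[0,0,-0.1],0,0],[[0,0,-0.3],0,0],[[0,0,-0.5],0,0],[[0,0,-0.7],0,0],[[0,0,-0.7],0,0],[[0,0,-0.7],0,0]])

```text
time: 29.22
tcp_pos: [0.5058, -0.3528, 0.2525]
tcp_rot: [-0.0, 0.677, 0.736, -0.0]
ft_force: [-0.3, 0.7, 0.2]
finger_gap: 1.0
finger_force: 0.0
```

```bash
python3 look.py w8.png drift_mid wax_mid
```

```text
29.225 [ 0.5058 -0.3528  0.2525] yaw 94.8554053563549 q [-0.6961  0.0886  1.7765 -0.      1.277  -0.7809] f [-0.3456  0.7164  0.2437]
drift_mid all 0.92 [321. 173.] 3453 z [0.0001 0.0221 0.0239] rect [ 506.8 -351.7] [ 24.  146.3] 5.2
drift_mid top 0.92 [321. 173.] 3212 z [0.018  0.0222 0.0239] rect [ 506.8 -351.7] [ 24.  146.3] 5.2
wax_mid all 0.85 [444. 193.] 1858 z [0.0087 0.0242 0.0257] rect [ 620.  -357.4] [27.9 48.9] 49.3
wax_mid top 0.85 [444. 193.] 1706 z [0.0205 0.0243 0.0257] rect [ 620.  -357.4] [27.9 48.9] 49.3
```

View pics/w8.png

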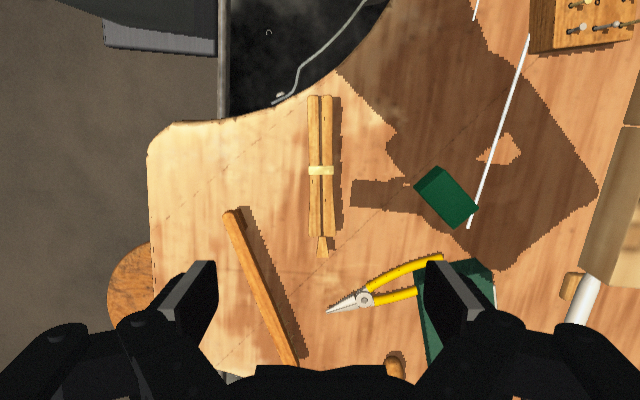

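View pics/top1c.png

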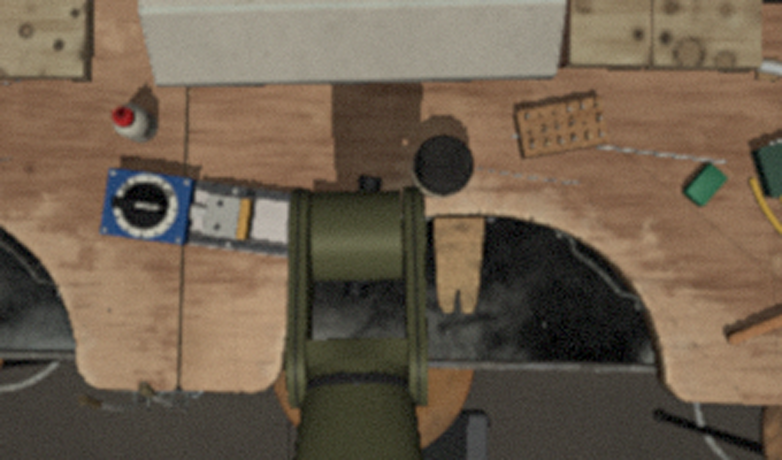

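The ring clamp lies flat on the bench at (320,165) in the wrist picture, clear of everything. In the top view the knob pointer faces the slide way and the lug has moved in to about (245,218).

```bash
python3 -c "
from bench import *
print(finish_job())"
```

```text
the job is handed in; nothing more can be done
None
```

I turned the knob four clicks clockwise, pushed the slide about 21 mm until it met firm resistance (about 15–17 N), and laid the ring clamp flat near the wax block, clear of the gauge; the job is handed in, but no verdict came back.

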